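# Tighten the V-saddle plate in cross order and lay the arbor in it

## Task

Seat the V-saddle plate evenly: turn its four red-barred nuts clockwise to their stops, about a quarter turn each, one after the other in cross order (any nut first, then the one diagonally opposite, then a third, then its opposite). Then take the steel arbor from its black rest and lay it gently in the plate's two V saddles, centred, letting it settle in the grooves while you still hold it before you let go. Leave the tools and parts around the work where they are.

Things in the scene. Friction and masses are not known exactly. Their poses are not given: they have to be found in the camera images.
- v_plate: aluminium plate 166 (x) x 136 (y) x 10 mm on a fixed blue stand 176 x 146 mm. Origin: centre of its top face, 44 mm up with all nuts loose, 40 mm with all home; it tips slightly between. y: along the groove; x: away from the robot within 0.3 rad; z up. Two steel 90-degree V saddles on it at y = -35 and +35 mm, 36 mm wide, 16 thick, 26 high, 54 mm clear between. A nut near each corner.
- saddle (a point): the point where the arbor's centre lies when it is settled in both saddles and centred: 27 mm above the plate's top face, over its centre; axes as the plate's.
- arbor: loose steel arbor, 0.3 kg: plain round bar 24 mm in diameter and 112 mm long, with a 16 mm brass journal 13 mm long at each end (138 mm in all). Origin at its centre, its y axis along its length (x and z may be turned any way round it). At the start it lies level in the black rest, centre 29 mm above the worktop.
- rest: fixed black plastic rest, 56 (x) x 100 (y) mm foot, 6 mm thick, with two V saddles like those of the plate, at y = -35 and +35 mm (28 mm high); free between them for fingers. Origin: centre of the underside; y axis along the lying arbor. (A tall fixed balance stands behind it to the right, from about x = 480 mm and y = -200 mm on: swing round it with the arm drawn in.)
- nut_fl_grip (a point): centre of the red bar of the front left (toward the robot, +y) nut, on its vertical turning axis, (-62, +50) mm from the plate's origin in plate x, y and 25 mm above its top there (within 1.5 mm). Bar 60 mm long, 10 thick, 24 tall (12 mm above and below this point), on a steel hub 24 mm across. x axis: along the bar.
- nut_fl (a joint): turn of the front left (toward the robot, +y) nut, rad, growing clockwise seen from above; starts at 0 to 0.2, hard stop at 1.5 (home). The bar points along plate x (across the groove) at 0 and nearly along the groove at the stop. Friction 0.12 N m, stays where left; the bar and its corner of the plate sink about 2 to 2.7 mm per rad.
- nut_fr_grip (a point): centre of the red bar of the front right (toward the robot, -y) nut, on its vertical turning axis, (-62, -50) mm from the plate's origin in plate x, y and 25 mm above its top there (within 1.5 mm). Bar 60 mm long, 10 thick, 24 tall (12 mm above and below this point), on a steel hub 24 mm across. x axis: along the bar.
- nut_fr (a joint): turn of the front right (toward the robot, -y) nut, rad, growing clockwise seen from above; starts at 0 to 0.2, hard stop at 1.5 (home). The bar points along plate x (across the groove) at 0 and nearly along the groove at the stop. Friction 0.12 N m, stays where left; the bar and its corner of the plate sink about 2 to 2.7 mm per rad.
- nut_br_grip (a point): centre of the red bar of the back right nut, on its vertical turning axis, (+62, -50) mm from the plate's origin in plate x, y and 25 mm above its top there (within 1.5 mm). Bar 60 mm long, 10 thick, 24 tall (12 mm above and below this point), on a steel hub 24 mm across. x axis: along the bar.
- nut_br (a joint): turn of the back right nut, rad, growing clockwise seen from above; starts at 0 to 0.2, hard stop at 1.5 (home). The bar points along plate x (across the groove) at 0 and nearly along the groove at the stop. Friction 0.12 N m, stays where left; the bar and its corner of the plate sink about 2 to 2.7 mm per rad.
- nut_bl_grip (a point): centre of the red bar of the back left nut, on its vertical turning axis, (+62, +50) mm from the plate's origin in plate x, y and 25 mm above its top there (within 1.5 mm). Bar 60 mm long, 10 thick, 24 tall (12 mm above and below this point), on a steel hub 24 mm across. x axis: along the bar.
- nut_bl (a joint): turn of the back left nut, rad, growing clockwise seen from above; starts at 0 to 0.2, hard stop at 1.5 (home). The bar points along plate x (across the groove) at 0 and nearly along the groove at the stop. Friction 0.12 N m, stays where left; the bar and its corner of the plate sink about 2 to 2.7 mm per rad.
- pliers: loose bystander, leave alone: blue-handled pliers, 151 mm. Origin: centre of its underside.
- lens_tube: loose bystander, leave alone: black lens tube standing, 62 mm tall. Origin: centre of its underside.
- weight_200g: loose bystander, leave alone: large steel balance weight, 32 mm wide, 44 mm tall. Origin: centre of its underside.
- eyepiece: loose bystander, leave alone: black eyepiece standing, 41 mm tall. Origin: centre of its underside.

How it is judged:
On the way, in this order (a step that is already met when the one before it is completed fails the run):
1. one nut is home (within 0.12 rad of its stop) (value of joint any of nut_fl, nut_fr, nut_br, nut_bl above 1.38 rad), for 0.2 s.
2. its diagonal opposite is home too, the other pair not yet ((value of joint each of nut_fl, nut_br above 1.38 rad or value of joint each of nut_fr, nut_bl above 1.38 rad)), for 0.2 s.
3. three nuts are home ((value of joint each of nut_fr, nut_br, nut_bl above 1.38 rad or value of joint each of nut_fl, nut_br, nut_bl above 1.38 rad or value of joint each of nut_fl, nut_fr, nut_bl above 1.38 rad or value of joint each of nut_fl, nut_fr, nut_br above 1.38 rad)), for 0.2 s.
4. all four nuts are home (value of joint each of nut_fl, nut_fr, nut_br, nut_bl above 1.38 rad), for 0.2 s.
5. the arbor, still held, rests in the V saddles (x of arbor in the frame of saddle between -0.004 and 0.004 m and y of arbor in the frame of saddle between -0.015 and 0.015 m and z of arbor in the frame of saddle between -0.003 and 0.003 m and angle between the y axis of arbor and the y axis of v_plate, either way round below 0.06 rad and contact force between the fingers and arbor above 1 N and contact force between arbor and v_plate above 0.3 N), for 0.1 s.
At the end, for the whole second after the job is handed in: All four nuts are within 0.12 rad of their stops and the plate is level within 0.01 rad; the arbor lies at rest in both V saddles, its centre within 15 mm of the saddle point along the groove, 4 mm across it and 3 mm in height, and parallel to the groove within 0.06 rad (all of step 4 and x of arbor in the frame of saddle between -0.004 and 0.004 m and y of arbor in the frame of saddle between -0.015 and 0.015 m and z of arbor in the frame of saddle between -0.003 and 0.003 m and angle between the y axis of arbor and the y axis of v_plate, either way round below 0.06 rad and angle between v_plate's own z axis and vertical below 0.01 rad and linear speed of arbor below 0.02 m/s); the robot touches nothing.
It fails at once if two neighbouring nuts turned past 0.5 rad while neither of the other two is within 0.2 rad of its stop (not cross order) ((value of joint each of nut_fl, nut_fr above 0.5 rad and value of joint each of nut_br, nut_bl below 1.3 rad) or (value of joint each of nut_fr, nut_br above 0.5 rad and value of joint each of nut_bl, nut_fl below 1.3 rad) or (value of joint each of nut_br, nut_bl above 0.5 rad and value of joint each of nut_fl, nut_fr below 1.3 rad) or (value of joint each of nut_bl, nut_fl above 0.5 rad and value of joint each of nut_fr, nut_br below 1.3 rad)).
It fails at once if the arbor is dropped on or pressed hard against the plate (over 50 N) (contact force between arbor and v_plate above 50 N).
It fails at once if a bystander is shifted more than 30 mm (distance of any of pliers, lens_tube, weight_200g, eyepiece from where it was at the start of the episode above 0.03 m).
It also fails if it takes over 72 s, if anything falls off the work surface, if the arm or the gripper's body presses on something with over 40 N, if the wrist force passes 120 N, or if a joint passes its speed limit or range.

## Robot

A 6-joint arm with a two-finger parallel gripper is mounted at the origin on a cart in front of the work surface, level with it; the furniture and walls round the work are solid. World frame = base frame: x ahead of the robot, y to its left, z up, the work surface at z = 0. Lengths are in m, angles in rad, forces in N, time in s.
With the tool pointing down it reaches from about 0.35 to 0.975 m from the base axis. Payload 4.9 kg.
Tool frame: the origin (TCP) lies on the front face of the gripper's body, between the roots of the fingers; the fingertips stand ctrl.tip_extent ahead of it and the grasp point (between the pads) lies 54 mm ahead of it (ctrl.tip_extent is the distance from the TCP to the fingertips, in m); z points along the fingers, y is the line along which they close (so a half turn about z gives the same grasp; the last joint's range is limited). The gripper opens to 85 mm and grips with 20 to 120 N. Pads are 22 mm wide; open, the fingers measure 114 mm over their backs; the gripper's body (76 mm by 85 mm) begins 54 mm behind the grasp point. The pads swing forward as they close: fully open they stand 13 mm farther back than shut.
Start: joints at [1.116, 0.053, 1.613, -0, 1.476, -0.119], TCP at [0.206, 0.59, 0.304] pointing down, gripper open.
Joint ranges: [-3.01, 3.01], [-1.01, 2.22], [0.06, 2.58], [-1.02, 4.17], [0.09, 2.62], [-3.14, 3.14]. Speed limits (rad/s): [2.57, 2.57, 3.14, 3.14, 3.14, 3.14].

## Interface

Orientations are given as a rotation vector (axis times angle).
In Python, from station import ctrl gives the robot as it stands.
- The arm moves only by the tool apply_moves, never from a script. Its argument "rows" is one flat list of numbers, 6 for each row, row after row: the shift along the tool's x, y, z normalised to -1 to 1, where 1 is 0.6 m, then the turn, a rotation vector about the tool's x, y, z normalised to -1 to 1, where 1 is 90 degrees. A call has 1 to 20 rows; each row is the pose to reach, as a shift and turn from the pose commanded when the call began, along the tool's axes at that moment; what a row does not reach only later rows make up. A row lasts 1/10 s, in which the tool goes at most 50 mm and 8.59 degrees, less where a joint would pass 70% of its speed; a pose out of reach is approached as far as the arm can. A call with a number of a shift or a turn outside -1 to 1 is refused whole. A call with a gripper value outside its range is refused whole. "grip" is the opening, from 0 (shut) to 1 (fully open), set as the call begins (left out, the last holds). The fingers move at their own pace and stop on an object; "grip_force" is the grip in N (left out, the last holds). Time passes only in rows, so rows that repeat a pose let the fingers close. It gives the time, the measured TCP pose, the force, the opening and the grip force at its end, in the units of the state.
- ctrl.get_obs(): the state, without advancing time (a new reading comes with each control period).
- ctrl.get_image(name): name is "side" or "top"; returns (picture, depth): 384x512x3 uint8, blue, green, red; 384x512 float32, m along the optical axis (not along the pixel's ray), 0 where there is no reading.
- ctrl.camera_model(name): a dict with "mtx" (3x3 intrinsics, pixels), "k1" (the pictures are not rectified: a ray, as slopes to the right and down, at radius r is drawn at 1 + k1 r^2 times it, then the intrinsics apply), "R" (3x3) and "t" (3): a world point X has camera coordinates R X + t. Camera axes: x right, y down, z forward; pixel columns grow to the right and rows downward; lengths in m; the calibration is good to about 2 mm. A picture is of the moment at which its call begins. camera_model takes no time and is no camera call.
- ctrl.finish_job(): hands the job in; it is judged then, once.
The state is a dict: "t": time; "q": joint angles; "dq": joint speeds; "effort": joint torques, N m; "tool_pos": TCP position; "tool_rot": TCP orientation; "contact_force": force on the tool from outside, world axes, zero at the start; "wrist_torque": the same for the moment, N m; "opening": finger opening in m; "grip_force": force on a finger pad.
Only numpy, scipy, OpenCV 4.12 (cv2) and the standard library are available. Lean on these libraries where they do the work, as an engineer would, in place of code of your own. Each camera call takes 0.05 s, during which the arm holds its last target. There are 200 camera calls.

## Working session

There is one attempt and no reset: what is moved stays moved. The work goes in short steps, Python scripts to look and compute and a tool call to move; the robot and the scene stay as the last step left them, time stands still between calls to the robot, and variables do not carry over. Pictures are saved under pics/ and viewed, at most 10 in all, crops included, and the job is handed in when it is done.

Besides the shell and the picture viewer there is one more tool, called after "Request:" by a JSON object that holds its "api" and its "payload". apply_moves: Moves the arm, as the interface text tells. Its arguments: {"type":"object","properties":{"rows":{"type":"array","items":{"type":"number"}},"grip":{"type":"number"},"grip_force":{"type":"number"}},"required":["rows"]}

```bash
mkdir -p pics; ls; cat > h.py <<'E'
import numpy as np, cv2
from scipy.spatial.transform import Rotation as Ro
from station import ctrl
def cloud(name):
    im,d=ctrl.get_image(name); m=ctrl.camera_model(name)
    K=np.array(m["mtx"]);h,w=d.shape
    u,v=np.meshgrid(np.arange(w),np.arange(h))
    xd=(u-K[0,2])/K[0,0]; yd=(v-K[1,2])/K[1,1]
    x,y=xd.copy(),yd.copy()
    for _ in range(10):
        f=1+m["k1"]*(x*x+y*y); x=xd/f;y=yd/f
    P=np.stack([x*d,y*d,d],-1)
    W=(P-np.array(m["t"]))@np.array(m["R"])
    W[d<=0]=np.nan
    return im,W
E
python3 - <<'E'
from h import *
o=ctrl.get_obs(); print(o, ctrl.tip_extent)
for n in("top","side"):
    im,W=cloud(n); cv2.imwrite(f"pics/{n}0.png",im); np.save(n+"0.npy",W)
    m=ctrl.camera_model(n); print(n,-np.array(m["R"]).T@np.array(m["t"]),m["mtx"])
    hsv=cv2.cvtColor(im,cv2.COLOR_BGR2HSV)
    red=(((hsv[...,0]<8)|(hsv[...,0]>172))&(hsv[...,1]>130)&(hsv[...,2]>60)).astype(np.uint8)
    k,l,s,c=cv2.connectedComponentsWithStats(red)
    for i in range(1,k):
        if s[i,4]<25: continue
        p=W[l==i]; p=p[~np.isnan(p[:,0])]
        print(s[i],np.median(p,0).round(4),np.percentile(p[:,2],95).round(4))
E
```

```text
pics
{'t': 0.0, 'q': array([ 1.11598509e+00,  5.33502820e-02,  1.61426790e+00, -3.47730587e-05,
        1.47599153e+00, -1.19015547e-01]), 'dq': array([0.00109359, 0.00022094, 0.00055075, 0.00012131, 0.00047152,
       0.00040176]), 'effort': array([ 6.56818975e-04, -3.93683803e+01, -3.70174456e+01, -2.58724464e-05,
        7.06340492e-03,  5.71570204e-07]), 'tool_pos': array([0.20576026, 0.58966674, 0.30268253]), 'tool_rot': array([-5.24896699e-01, -3.09688568e+00,  3.05372595e-03]), 'contact_force': array([-0.60271343,  0.04049705,  0.91486482]), 'wrist_torque': array([0.01314598, 0.0206725 , 0.05411928]), 'grip_force': 0.0, 'opening': 0.08524352011899004} 0.0726
top [ 0.40296661 -0.01174795  1.06256328] [[382.5278791    0.         260.46413839]
 [  0.         382.5278791  195.05637747]
 [  0.           0.           1.        ]]
[302  56  16  14 137] [ 0.9295 -0.1667  0.1318] 0.1724
[160 165   8  23 120] [0.6377 0.2174 0.0792] 0.0828
[199 164   7  23  98] [0.6402 0.1184 0.0804] 0.0835
[199 210   7  23  99] [0.518  0.1156 0.0805] 0.084
[160 212   9  23 124] [0.5142 0.2142 0.0799] 0.0832
side [ 0.148562   -0.71567236  0.4992148 ] [[393.16143066   0.         258.82515641]
 [  0.         393.16143066 193.49922294]
 [  0.           0.           1.        ]]
[  3   0  43  37 787] [0.2068 0.5113 0.4866] 0.5272
[216 158  19  11 140] [0.6395 0.2152 0.0728] 0.0814
[176 167  21  12 175] [0.5156 0.2109 0.0724] 0.0815
[235 170  18  11 134] [0.641  0.115  0.0728] 0.0813
[193 180  21  12 168] [0.5186 0.111  0.0727] 0.0812
[   0  228   43  104 2322] [ 0.0615 -0.0448  0.0182] 0.1083
```

View pics/top0.png

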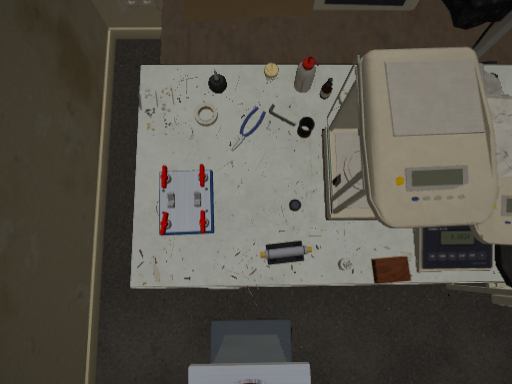

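View pics/side0.png

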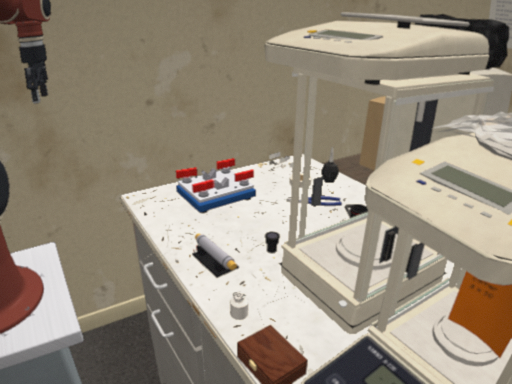

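```bash
python3 - <<'E'
from h import *
def line(p):
    c,(w,h),a=cv2.minAreaRect(p[:,:2].astype(np.float32)*1000)
    m=p[:,:2].mean(0); u=np.linalg.svd(p[:,:2]-m)[2][0]; return np.round(c,1),round(w,1),round(h,1),m.round(4),round(np.degrees(np.arctan2(u[1],u[0])),1)
for n,zmin in(("top",.076),("side",.0)):
    im=cv2.imread(f"pics/{n}0.png");W=np.load(n+"0.npy")
    hsv=cv2.cvtColor(im,cv2.COLOR_BGR2HSV)
    red=(((hsv[...,0]<8)|(hsv[...,0]>172))&(hsv[...,1]>110)&(hsv[...,2]>60))
    print(n)
    for c in[(.516,.213),(.516,.114),(.639,.216),(.639,.117)]:
        s=red&(np.hypot(W[...,0]-c[0],W[...,1]-c[1])<.045)&(W[...,2]>zmin)
        print('bar',s.sum(),*line(W[s]))
    # arbor region
    s=(abs(W[...,0]-.4)<.07)&(abs(W[...,1]+.085)<.1)&(W[...,2]>.029)&(W[...,2]<.06)
    print('arbor',s.sum(),*line(W[s]),np.percentile(W[s][:,2],[50,98]))
    br=s&(hsv[...,0]>12)&(hsv[...,0]<30)&(hsv[...,1]>110)
    for sg in(-1,1):
        t=br&((W[...,1]+.085)*sg>0)
        if t.sum(): print(' brass',t.sum(),W[t].mean(0).round(4))
    # blue stand
    s=(abs(W[...,0]-.577)<.11)&(abs(W[...,1]-.165)<.1)&(W[...,2]>.02)&(W[...,2]<.062)
    print('plate',*line(W[s]))
    s&=(W[...,2]>.052);print(' high',s.sum(),W[s].mean(0))
E
```

```text
top
bar 101 [514.5 215.8] 15.4 58.3 [0.5136 0.2157] 171.7
bar 91 [516.8 116.2] 15.8 54.3 [0.5163 0.1153] -178.5
bar 90 [637.1 220.3] 57.2 15.6 [0.6378 0.2194] 179.5
bar 92 [640.9 119.2] 57.5 13.4 [0.6409 0.1191] -178.8
arbor 447 [ 436.1 -102.9] 43.5 136.9 [ 0.4374 -0.1016] -84.1 [0.03856821 0.04357902]
 brass 22 [ 0.4451 -0.1641  0.0358]
 brass 25 [ 0.4317 -0.0401  0.0358]
plate [577.4 168.2] 176.6 146.8 [0.5734 0.1633] -178.5
 high 165 [0.57875843 0.16468956 0.05787396]
side
bar 176 [516.6 210.4] 16.1 57.5 [0.5164 0.2111] 172.1
bar 180 [520.4 111.9] 58.2 11.5 [0.52   0.1112] -177.3
bar 149 [640.3 216.1] 15.5 57.5 [0.6402 0.2155] 179.1
bar 143 [642.4 115.2] 13.3 55.3 [0.6416 0.1151] -178.8
arbor 456 [ 440.6 -103.8] 23.6 137.5 [ 0.4387 -0.1109] -84.0 [0.03747781 0.04152982]
 brass 50 [ 0.4458 -0.1663  0.034 ]
 brass 7 [ 0.4322 -0.0384  0.0348]
plate [580.5 165. ] 179.8 146.5 [0.5689 0.1418] 163.3
 high 294 [0.57716693 0.15900049 0.05765015]
```

```bash
cat >> h.py <<'E'
def plan(x,y,z,th):
    o=ctrl.get_obs(); p=o["tool_pos"]; R0=Ro.from_rotvec(o["tool_rot"])
    t=np.radians(th); a=np.array([np.cos(t),np.sin(t),0]); d=np.array([0,0,-1.])
    R1=Ro.from_matrix(np.c_[a,np.cross(d,a),d])
    s=R0.inv().apply(np.array([x,y,z])-p)/.6; r=(R0.inv()*R1).as_rotvec()/(np.pi/2)
    print(np.r_[s,r].round(4).tolist(), 'from',p.round(4))
E
python3 -c "
from h import *
plan(.5155,.2135,.2,171.8);plan(.5155,.2135,.132,171.8)"
```

```text
[-0.6941, -0.4215, 0.1719, -0.0012, -0.0003, -0.1227] from [0.2057 0.5897 0.3028]
[-0.6941, -0.4213, 0.2853, -0.0012, -0.0003, -0.1227] from [0.2057 0.5897 0.3028]
```

Request:
{"api": "apply_moves", "payload": {"rows": [-0.694,-0.4215,0.172,-0.001,0,-0.123,-0.694,-0.4215,0.172,-0.001,0,-0.123,-0.694,-0.4215,0.172,-0.001,0,-0.123,-0.694,-0.4215,0.172,-0.001,0,-0.123,-0.694,-0.4215,0.172,-0.001,0,-0.123,-0.694,-0.4215,0.172,-0.001,0,-0.123,-0.694,-0.4215,0.172,-0.001,0,-0.123,-0.694,-0.4215,0.172,-0.001,0,-0.123,-0.694,-0.4215,0.172,-0.001,0,-0.123,-0.694,-0.4215,0.172,-0.001,0,-0.123,-0.694,-0.4215,0.172,-0.001,0,-0.123,-0.694,-0.4215,0.172,-0.001,0,-0.123,-0.694,-0.4215,0.172,-0.001,0,-0.123,-0.694,-0.4215,0.172,-0.001,0,-0.123], "grip": 0.5, "grip_force": 25}}

```text
t: 1.5
tool_pos: [0.5151, 0.2152, 0.201]
tool_rot: [0.221, 3.133, 0.003]
contact_force: [-0.1, 0.1, -0.3]
opening: 0.0427
grip_force: 0.0
```

```bash
python3 -c "
from h import *
plan(.5155,.2135,.132,171.8)
im,W=cloud('side');cv2.imwrite('pics/s1.png',cv2.resize(im[80:240,120:300],None,fx=4,fy=4,interpolation=2)[:600,:720])"
```

```text
[-0.0009, -0.0029, 0.1149, 0.0012, 0.0003, 0.0015] from [0.5151 0.2152 0.201 ]
```

View pics/s1.png

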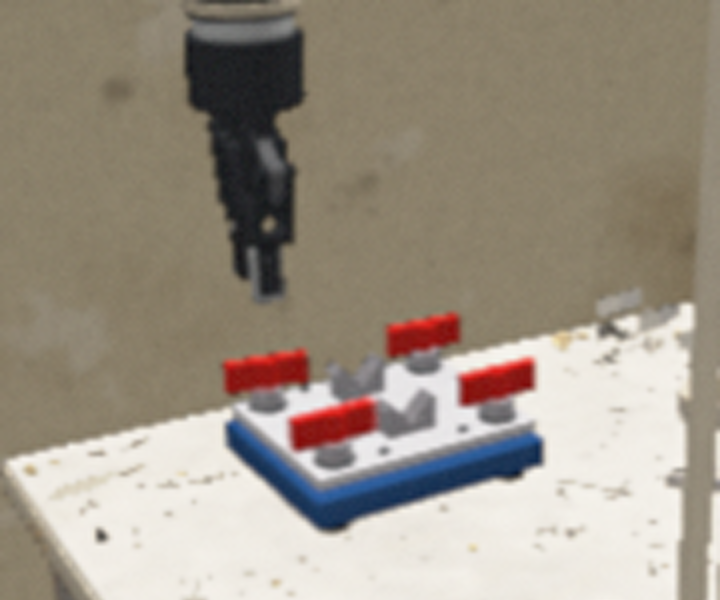

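The crop shows the open gripper directly above the front-left bar (crop ~265,370); the bars sit on hubs clear of the saddles.

Request:
{"api": "apply_moves", "payload": {"rows": [-0.001,-0.003,0.115,0.001,0,0.0015,-0.001,-0.003,0.115,0.001,0,0.0015,-0.001,-0.003,0.115,0.001,0,0.0015,-0.001,-0.003,0.115,0.001,0,0.0015]}}

```text
t: 1.95
tool_pos: [0.516, 0.2131, 0.1323]
tool_rot: [0.225, 3.133, 0.0]
contact_force: [0.8, -0.2, 0.9]
opening: 0.0425
grip_force: 0.0
```

Request:
{"api": "apply_moves", "payload": {"rows": [0,0,0,0,0,0,0,0,0,0,0,0,0,0,0,0,0,0,0,0,0,0,0,0,0,0,0,0,0,0], "grip": 0}}

```text
t: 2.45
tool_pos: [0.5176, 0.2156, 0.1343]
tool_rot: [0.228, 3.128, 0.014]
contact_force: [1.0, 12.6, -0.5]
opening: 0.0096
grip_force: 31.4
```

Request:
{"api": "apply_moves", "payload": {"rows": [0,0.004,0,0,0,0.09,0,0.004,0,0,0,0.18,0,0.004,0.001,0,0,0.27,0,0.004,0.001,0,0,0.36,0,0.004,0.002,0,0,0.45,0,0.004,0.003,0,0,0.54,0,0.004,0.003,0,0,0.63,0,0.004,0.004,0,0,0.72,0,0.004,0.005,0,0,0.81,0,0.004,0.005,0,0,0.87,0,0.004,0.005,0,0,0.87,0,0.004,0.005,0,0,0.87,0,0.004,0.005,0,0,0.87]}}

```text
t: 3.75
tool_pos: [0.5169, 0.216, 0.1314]
tool_rot: [-2.152, -2.289, -0.004]
contact_force: [-5.6, 3.1, 6.9]
opening: 0.0094
grip_force: 37.1
```

```bash
python3 -c "
from h import *
o=ctrl.get_obs();x=Ro.from_rotvec(o['tool_rot']).as_matrix()[:,0]
print(np.degrees(np.arctan2(x[1],x[0])),o['wrist_torque'],o['contact_force'],o['q'])
im,W=cloud('side');cv2.imwrite('pics/s2.png',cv2.resize(im[80:240,120:300],None,fx=4,fy=4,interpolation=2)[:600,:720])"
```

```text
93.52884884759942 [0.29488903 0.72826266 0.56710403] [-5.62371703  3.10539051  6.93041535] [2.62372897e-01 7.01976886e-02 1.89939248e+00 1.60398519e-03
 1.17010171e+00 2.00160055e-01]
```

Request:
{"api": "apply_moves", "payload": {"rows": [0,0,0,0,0,0,0,0,0,0,0,0,0,0,0,0,0,0,0,0,-0.08,0,0,0,0,0,-0.1,0,0,0,0,0,-0.1,0,0,0], "grip": 0.5}}

```text
t: 4.4
tool_pos: [0.5184, 0.2151, 0.1922]
tool_rot: [2.152, 2.283, 0.009]
contact_force: [0.6, -0.3, -0.7]
opening: 0.0429
grip_force: 0.0
```

```bash
python3 -c "
from h import *
plan(.641,.118,.19,181.2)
im,W=cloud('top')
hsv=cv2.cvtColor(im,cv2.COLOR_BGR2HSV)
red=(((hsv[...,0]<8)|(hsv[...,0]>172))&(hsv[...,1]>110)&(hsv[...,2]>60))
cv2.imwrite('pics/t2.png',cv2.resize(im[140:260,140:240],None,fx=5,fy=5,interpolation=2))"
```

```text
[-0.1735, 0.1943, 0.0048, 0.0042, 0.0028, -0.9758] from [0.5184 0.2151 0.1922]
```

View pics/t2.png

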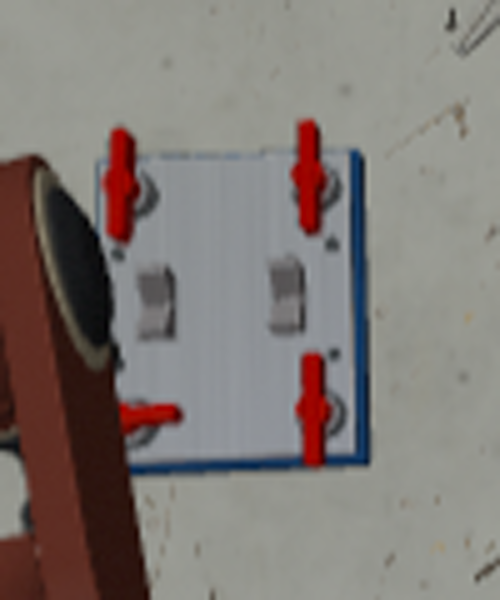

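FL bar now lies along the groove (~150,412), at its stop; the other three still across. Next the back-right nut (~309,175).

Request:
{"api": "apply_moves", "payload": {"rows": [-0.1735,0.194,0.005,0.004,0.003,-0.976,-0.1735,0.194,0.005,0.004,0.003,-0.976,-0.1735,0.194,0.005,0.004,0.003,-0.976,-0.1735,0.194,0.005,0.004,0.003,-0.976,-0.1735,0.194,0.005,0.004,0.003,-0.976,-0.1735,0.194,0.005,0.004,0.003,-0.976,-0.1735,0.194,0.005,0.004,0.003,-0.976,-0.1735,0.194,0.005,0.004,0.003,-0.976,-0.1735,0.194,0.005,0.004,0.003,-0.976,-0.1735,0.194,0.005,0.004,0.003,-0.976,-0.1735,0.194,0.005,0.004,0.003,-0.976,-0.1735,0.194,0.005,0.004,0.003,-0.976,-0.1735,0.194,0.005,0.004,0.003,-0.976]}}

```text
t: 5.75
tool_pos: [0.6381, 0.1175, 0.1839]
tool_rot: [0.032, -3.132, 0.002]
contact_force: [0.5, 0.3, -0.4]
opening: 0.043
grip_force: 0.0
```

```bash
python3 -c "
from h import *
plan(.641,.118,.132,181.2)"
```

```text
[-0.0057, 0.0008, 0.0865, -0.0008, -0.006, -0.0002] from [0.6381 0.1175 0.1839]
```

Request:
{"api": "apply_moves", "payload": {"rows": [-0.005,0.001,0.05,0,-0.006,0,-0.005,0.001,0.086,0,-0.006,0,-0.005,0.001,0.086,0,-0.006,0,-0.005,0.001,0.086,0,-0.006,0,-0.005,0.001,0.086,0,-0.006,0]}}

```text
t: 6.25
tool_pos: [0.6423, 0.1183, 0.1356]
tool_rot: [-0.033, 3.137, -0.002]
contact_force: [-0.2, -0.2, 0.4]
opening: 0.0425
grip_force: 0.0
```

```bash
python3 -c "
from h import *
plan(.641,.118,.132,181.2)"
```

```text
[0.0022, -0.0005, 0.0061, -0.0007, 0.0031, 0.0003] from [0.6423 0.1183 0.1356]
```

Request:
{"api": "apply_moves", "payload": {"rows": [0,0,0.003,0,0,0,0,0,0.003,0,0,0,0,0,0.003,0,0,0,0,0,0.003,0,0,0,0,0,0.003,0,0,0], "grip": 0}}

```text
t: 6.75
tool_pos: [0.6419, 0.1204, 0.1335]
tool_rot: [-0.035, 3.137, 0.005]
contact_force: [-0.3, 7.3, 1.9]
opening: 0.0093
grip_force: 29.4
```

Request:
{"api": "apply_moves", "payload": {"rows": [0,0.003,0,0,0,0.09,0,0.003,0,0,0,0.18,0,0.003,0.001,0,0,0.27,0,0.003,0.001,0,0,0.36,0,0.003,0.002,0,0,0.45,0,0.003,0.003,0,0,0.54,0,0.003,0.003,0,0,0.63,0,0.003,0.004,0,0,0.72,0,0.003,0.005,0,0,0.81,0,0.003,0.005,0,0,0.9,0,0.003,0.005,0,0,0.97,0,0.003,0.005,0,0,0.97,0,0.003,0.005,0,0,0.97,0,0.003,0.005,0,0,0.97]}}

```text
t: 8.15
tool_pos: [0.6429, 0.1216, 0.1308]
tool_rot: [2.139, 2.295, 0.011]
contact_force: [4.6, 4.7, -1.1]
opening: 0.0093
grip_force: 31.1
```

```bash
python3 -c "
from h import *
o=ctrl.get_obs();x=Ro.from_rotvec(o['tool_rot']).as_matrix()[:,0]
print(np.degrees(np.arctan2(x[1],x[0])),o['wrist_torque'],o['contact_force'])"
```

```text
94.01807604847086 [ 0.98660715 -0.55291322  0.52297902] [ 4.57996127  4.6694183  -1.135924  ]
```

Request:
{"api": "apply_moves", "payload": {"rows": [0,0,0,0,0,0,0,0,0,0,0,0,0,0,0,0,0,0,0,0,-0.08,0,0,0,0,0,-0.1,0,0,0,0,0,-0.1,0,0,0], "grip": 0.5}}

```text
t: 8.75
tool_pos: [0.6432, 0.1201, 0.1933]
tool_rot: [2.139, 2.291, 0.009]
contact_force: [0.5, -0.4, -0.4]
opening: 0.0427
grip_force: 0.0
```

```bash
python3 -c "
from h import *
plan(.518,.117,.185,181.6)"
```

```text
[0.0092, -0.2086, 0.0118, 0.0041, 0.0053, -0.9742] from [0.6432 0.1201 0.1933]
```

Request:
{"api": "apply_moves", "payload": {"rows": [0.009,-0.2086,0.012,0.004,0.005,-0.974,0.009,-0.2086,0.012,0.004,0.005,-0.974,0.009,-0.2086,0.012,0.004,0.005,-0.974,0.009,-0.2086,0.012,0.004,0.005,-0.974,0.009,-0.2086,0.012,0.004,0.005,-0.974,0.009,-0.2086,0.012,0.004,0.005,-0.974,0.009,-0.2086,0.012,0.004,0.005,-0.974,0.009,-0.2086,0.012,0.004,0.005,-0.974,0.009,-0.2086,0.012,0.004,0.005,-0.974,0.009,-0.2086,0.012,0.004,0.005,-0.974,0.009,-0.2086,0.012,0.004,0.005,-0.974,0.009,-0.2086,0.012,0.004,0.005,-0.974,0.009,-0.2086,0.012,0.004,0.005,-0.974,0.009,-0.2086,0.012,0.004,0.005,-0.974]}}

```text
t: 10.15
tool_pos: [0.5159, 0.1169, 0.1815]
tool_rot: [0.042, -3.134, 0.001]
contact_force: [0.4, -0.2, 1.2]
opening: 0.0429
grip_force: 0.0
```

```bash
python3 -c "
from h import *
plan(.519,.117,.132,181.6)"
```

```text
[-0.0057, 0.0001, 0.0825, -0.0003, -0.0044, -0.0009] from [0.5159 0.1169 0.1815]
```

Request:
{"api": "apply_moves", "payload": {"rows": [-0.004,0,0.05,0,-0.004,0,-0.004,0,0.083,0,-0.004,0,-0.004,0,0.083,0,-0.004,0,-0.004,0,0.083,0,-0.004,0,-0.004,0,0.083,0,-0.004,0]}}

```text
t: 10.65
tool_pos: [0.519, 0.1171, 0.1335]
tool_rot: [-0.043, 3.139, -0.0]
contact_force: [0.1, -0.1, 0.1]
opening: 0.0427
grip_force: 0.0
```

Request:
{"api": "apply_moves", "payload": {"rows": [0,0,0,0,0,0,0,0,0,0,0,0,0,0,0,0,0,0,0,0,0,0,0,0,0,0,0,0,0,0], "grip": 0}}

```text
t: 11.15
tool_pos: [0.5187, 0.1172, 0.1329]
tool_rot: [-0.044, 3.14, 0.0]
contact_force: [-0.5, 2.4, 5.8]
opening: 0.0097
grip_force: 28.5
```

```bash
python3 -c "
from h import *
plan(.519,.117,.132,181.6)"
```

```text
[-0.0005, -0.0004, 0.0016, 0.0001, 0.0009, -0.0001] from [0.5187 0.1172 0.1329]
```

Request:
{"api": "apply_moves", "payload": {"rows": [0,0.001,0,0,0,0.09,0,0.001,0,0,0,0.18,0,0.001,0,0,0,0.27,0,0.001,0,0,0,0.36,0,0.001,0.001,0,0,0.45,0,0.001,0.002,0,0,0.54,0,0.001,0.003,0,0,0.63,0,0.001,0.003,0,0,0.72,0,0.001,0.004,0,0,0.81,0,0.001,0.004,0,0,0.9,0,0.001,0.004,0,0,0.97,0,0.001,0.004,0,0,0.97,0,0.001,0.004,0,0,0.97,0,0.001,0.004,0,0,0.97]}}

```text
t: 12.55
tool_pos: [0.519, 0.1177, 0.1302]
tool_rot: [2.133, 2.304, 0.003]
contact_force: [4.2, 1.4, 2.8]
opening: 0.0094
grip_force: 31.7
```

```bash
python3 -c "
from h import *
o=ctrl.get_obs();x=Ro.from_rotvec(o['tool_rot']).as_matrix()[:,0]
print(np.degrees(np.arctan2(x[1],x[0])),o['wrist_torque'],o['contact_force'])"
```

```text
94.40259770804467 [ 0.57937084 -0.92494579  0.36746059] [4.15237765 1.37208594 2.75248215]
```

Request:
{"api": "apply_moves", "payload": {"rows": [0,0,0,0,0,0,0,0,0,0,0,0,0,0,0,0,0,0,0,0,-0.08,0,0,0,0,0,-0.1,0,0,0,0,0,-0.1,0,0,0], "grip": 0.5}}

```text
t: 13.15
tool_pos: [0.5196, 0.1176, 0.1924]
tool_rot: [2.134, 2.3, 0.005]
contact_force: [0.5, 0.9, -0.3]
opening: 0.0427
grip_force: 0.0
```

```bash
python3 -c "
from h import *
plan(.6405,.2205,.185,179.3)"
```

```text
[0.1559, 0.2137, 0.0133, 0.0024, 0.0026, -0.9445] from [0.5196 0.1176 0.1924]
```

Request:
{"api": "apply_moves", "payload": {"rows": [0.156,0.2137,0.012,0.002,0.003,-0.9445,0.156,0.2137,0.012,0.002,0.003,-0.9445,0.156,0.2137,0.012,0.002,0.003,-0.9445,0.156,0.2137,0.012,0.002,0.003,-0.9445,0.156,0.2137,0.012,0.002,0.003,-0.9445,0.156,0.2137,0.012,0.002,0.003,-0.9445,0.156,0.2137,0.012,0.002,0.003,-0.9445,0.156,0.2137,0.012,0.002,0.003,-0.9445,0.156,0.2137,0.012,0.002,0.003,-0.9445,0.156,0.2137,0.012,0.002,0.003,-0.9445,0.156,0.2137,0.012,0.002,0.003,-0.9445,0.156,0.2137,0.012,0.002,0.003,-0.9445,0.156,0.2137,0.012,0.002,0.003,-0.9445,0.156,0.2137,0.012,0.002,0.003,-0.9445]}}

```text
t: 14.55
tool_pos: [0.6388, 0.2205, 0.1819]
tool_rot: [-0.021, -3.136, -0.0]
contact_force: [-0.5, -0.5, 0.1]
opening: 0.0426
grip_force: 0.0
```

```bash
python3 -c "
from h import *
plan(.6405,.2208,.131,179.3)"
```

```text
[-0.0033, 0.0006, 0.0849, 0.0002, -0.0037, -0.0007] from [0.6388 0.2205 0.1819]
```

Request:
{"api": "apply_moves", "payload": {"rows": [-0.003,0,0.05,0,-0.004,0,-0.003,0,0.085,0,-0.004,0,-0.003,0,0.085,0,-0.004,0,-0.003,0,0.085,0,-0.004,0,-0.003,0,0.085,0,-0.004,0]}}

```text
t: 15.05
tool_pos: [0.6415, 0.2208, 0.1332]
tool_rot: [0.019, 3.138, 0.002]
contact_force: [0.1, 0.1, -0.1]
opening: 0.0425
grip_force: 0.0
```

Request:
{"api": "apply_moves", "payload": {"rows": [0,0,0,0,0,0,0,0,0,0,0,0,0,0,0,0,0,0,0,0,0,0,0,0,0,0,0,0,0,0], "grip": 0}}

```text
t: 15.55
tool_pos: [0.6411, 0.2204, 0.1324]
tool_rot: [0.019, 3.139, 0.001]
contact_force: [-0.4, -1.9, 5.2]
opening: 0.0095
grip_force: 28.8
```

Request:
{"api": "apply_moves", "payload": {"rows": [0,0,0,0,0,0.09,0,0,0,0,0,0.18,0,0,0,0,0,0.27,0,0,0,0,0,0.36,0,0,0.001,0,0,0.45,0,0,0.002,0,0,0.54,0,0,0.003,0,0,0.63,0,0,0.003,0,0,0.72,0,0,0.004,0,0,0.81,0,0,0.004,0,0,0.9,0,0,0.004,0,0,0.95,0,0,0.004,0,0,0.95,0,0,0.004,0,0,0.95,0,0,0.004,0,0,0.95]}}

```text
t: 16.95
tool_pos: [0.6409, 0.2202, 0.1295]
tool_rot: [2.143, 2.295, 0.001]
contact_force: [1.0, -3.6, 5.6]
opening: 0.0092
grip_force: 32.7
```

```bash
python3 -c "
from h import *
o=ctrl.get_obs();x=Ro.from_rotvec(o['tool_rot']).as_matrix()[:,0]
print(np.degrees(np.arctan2(x[1],x[0])),o['wrist_torque'],o['contact_force'])"
```

```text
93.92118757663737 [-0.44576594  0.10564488  0.52407116] [ 0.98156451 -3.62517702  5.57564129]
```

Request:
{"api": "apply_moves", "payload": {"rows": [0,0,0,0,0,0,0,0,0,0,0,0,0,0,0,0,0,0,0,0,-0.08,0,0,0,0,0,-0.15,0,0,0,0,0,-0.15,0,0,0], "grip": 0.5}}

```text
t: 17.55
tool_pos: [0.6437, 0.2216, 0.2273]
tool_rot: [2.141, 2.289, 0.019]
contact_force: [0.7, 0.4, 1.3]
opening: 0.0427
grip_force: 0.0
```

```bash
python3 -c "
from h import *
plan(.438,-.103,.2,96)"
```

```text
[-0.5171, -0.3786, 0.0386, 0.009, -0.0017, -0.0243] from [0.6437 0.2216 0.2273]
```

Request:
{"api": "apply_moves", "payload": {"rows": [-0.52,-0.375,0.0386,0.009,-0.002,-0.024,-0.52,-0.375,0.0386,0.009,-0.002,-0.024,-0.52,-0.375,0.0386,0.009,-0.002,-0.024,-0.52,-0.375,0.0386,0.009,-0.002,-0.024,-0.52,-0.375,0.0386,0.009,-0.002,-0.024,-0.52,-0.375,0.0386,0.009,-0.002,-0.024,-0.52,-0.375,0.0386,0.009,-0.002,-0.024,-0.52,-0.375,0.0386,0.009,-0.002,-0.024,-0.52,-0.375,0.0386,0.009,-0.002,-0.024,-0.52,-0.375,0.0386,0.009,-0.002,-0.024,-0.52,-0.375,0.0386,0.009,-0.002,-0.024,-0.52,-0.375,0.0386,0.009,-0.002,-0.024], "grip": 0.6}}

```text
t: 18.75
tool_pos: [0.4371, -0.1048, 0.1954]
tool_rot: [-2.096, -2.331, 0.018]
contact_force: [0.5, -0.1, -0.0]
opening: 0.0509
grip_force: 0.0
```

```bash
python3 - <<'E'
from h import *
plan(.440,-.102,.086,96.2)
im,W=cloud('side');cv2.imwrite('pics/s3.png',cv2.resize(im[130:330,140:340],None,fx=3,fy=3,interpolation=2))
im,W=cloud('top');cv2.imwrite('pics/t3.png',cv2.resize(im[150:280,130:330],None,fx=4,fy=4,interpolation=2))
hsv=cv2.cvtColor(im,cv2.COLOR_BGR2HSV)
red=(((hsv[...,0]<8)|(hsv[...,0]>172))&(hsv[...,1]>110)&(hsv[...,2]>60))
for c in[(.516,.216),(.518,.116),(.639,.220),(.641,.119)]:
    p=W[red&(np.hypot(W[...,0]-c[0],W[...,1]-c[1])<.045)&(W[...,2]>.070)][:,:2]
    if len(p)<10: print(len(p));continue
    u=np.linalg.svd(p-p.mean(0))[2][0];print(len(p),np.array(cv2.minAreaRect((p*1000).astype(np.float32))[0]).round(1),np.degrees(np.arctan2(u[1],u[0]))%180)
E
```

```text
[0.0046, 0.0076, 0.1822, -0.0084, 0.0014, -0.0015] from [ 0.4371 -0.1048  0.1954]
98 [513.5 216.2] 95.14303387584766
93 [516.2 116.3] 94.56089804860926
97 [638.3 218.8] 95.78850654672266
95 [639.4 118.3] 95.79509966178335
```

View pics/t3.png

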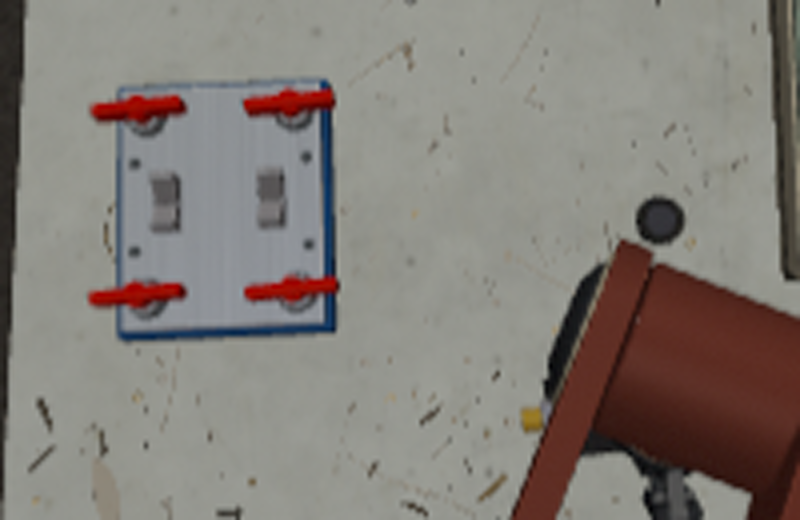

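View pics/s3.png

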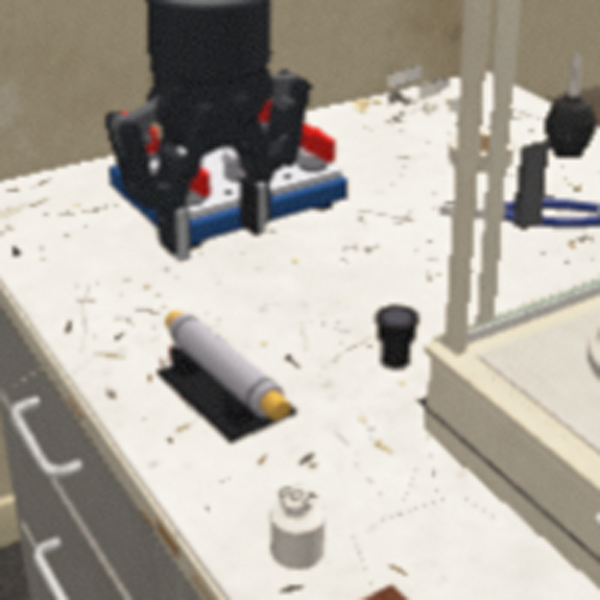

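All four bars lie along the groove (~95°, their stops); the arbor is untouched in its rest and the gripper is above it.

Request:
{"api": "apply_moves", "payload": {"rows": [0.005,0.007,0.07,-0.008,0,-0.0015,0.005,0.007,0.12,-0.008,0,-0.0015,0.005,0.007,0.16,-0.008,0,-0.0015,0.005,0.007,0.176,-0.008,0,-0.0015,0.005,0.007,0.176,-0.008,0,-0.0015,0.005,0.007,0.176,-0.008,0,-0.0015]}}

```text
t: 19.45
tool_pos: [0.44, -0.1028, 0.0908]
tool_rot: [2.098, 2.335, -0.003]
contact_force: [0.2, 0.3, 0.1]
opening: 0.0514
grip_force: 0.0
```

```bash
python3 -c "
from h import *
plan(.440,-.102,.084,96.2)"
```

```text
[0.0014, 0.0001, 0.0113, 0.0005, 0.0021, -0.0009] from [ 0.44   -0.1028  0.0908]
```

Request:
{"api": "apply_moves", "payload": {"rows": [0.001,0,0.009,0,0.002,0,0.001,0,0.009,0,0.002,0,0.001,0,0.009,0,0.002,0]}}

```text
t: 19.75
tool_pos: [0.4394, -0.1023, 0.0849]
tool_rot: [2.1, 2.336, 0.0]
contact_force: [-0.4, 0.9, 0.1]
opening: 0.051
grip_force: 0.0
```

Request:
{"api": "apply_moves", "payload": {"rows": [0,0,0,0,0,0,0,0,0,0,0,0,0,0,0,0,0,0,0,0,0,0,0,0,0,0,0,0,0,0], "grip": 0, "grip_force": 40}}

```text
t: 20.25
tool_pos: [0.4402, -0.1024, 0.0851]
tool_rot: [2.099, 2.335, 0.003]
contact_force: [5.9, 0.7, 0.0]
opening: 0.0224
grip_force: 40.1
```

```bash
python3 -c "
from h import *
plan(.440,-.102,.0845,96.2);print(ctrl.get_obs()['wrist_torque'])"
```

```text
[0.0007, -0.0002, 0.001, 0.0016, 0.0002, -0.0014] from [ 0.4402 -0.1024  0.0851]
[ 0.1244832  -0.83078452 -0.0206122 ]
```

Request:
{"api": "apply_moves", "payload": {"rows": [0,0,-0.03,0,0,0,0,0,-0.08,0,0,0,0,0,-0.15,0,0,0,0,0,-0.2,0,0,0,0,0,-0.2,0,0,0,0,0,-0.2,0,0,0]}}

```text
t: 20.85
tool_pos: [0.4383, -0.102, 0.2032]
tool_rot: [-2.098, -2.335, 0.002]
contact_force: [-0.8, 0.1, -3.6]
opening: 0.0226
grip_force: 40.1
```

```bash
python3 -c "
from h import *
plan(.580,.1685,.2,91.8);print(ctrl.get_obs()['contact_force'])"
```

```text
[0.4232, 0.2827, 0.005, -0.0017, -0.0007, 0.0478] from [ 0.4383 -0.102   0.2032]
[-0.79471472  0.08420532 -3.57797951]
```

Request:
{"api": "apply_moves", "payload": {"rows": [0.07,0.047,0.002,0,0,0.048,0.14,0.094,0.003,0,0,0.048,0.21,0.141,0.005,0,0,0.048,0.28,0.188,0.005,0,0,0.048,0.35,0.235,0.005,0,0,0.048,0.4,0.267,0.005,0,0,0.048,0.423,0.283,0.005,0,0,0.048,0.423,0.283,0.005,0,0,0.048,0.423,0.283,0.005,0,0,0.048,0.423,0.283,0.005,0,0,0.048]}}

```text
t: 21.85
tool_pos: [0.58, 0.1668, 0.1999]
tool_rot: [-2.187, -2.253, 0.004]
contact_force: [0.1, 0.3, -2.9]
opening: 0.0225
grip_force: 40.2
```

```bash
python3 - <<'E'
from h import *
plan(.580,.1685,.14,91.8)
for n in("side","top"):
    im,W=cloud(n);cv2.imwrite(f'pics/{n}4.png',cv2.resize(im[80:240,120:300],None,fx=4,fy=4,interpolation=2)[:600,:720])
    hsv=cv2.cvtColor(im,cv2.COLOR_BGR2HSV)
    br=(hsv[...,0]>12)&(hsv[...,0]<30)&(hsv[...,1]>110)&(abs(W[...,0]-.58)<.06)&(W[...,2]>.1)&(W[...,2]<.2)
    for sg in(-1,1):
        t=br&((W[...,1]-.168)*sg>0)&(abs(W[...,1]-.168)<.1)
        if t.sum(): print(n,' brass',t.sum(),W[t].mean(0).round(4),W[t].min(0).round(4),W[t].max(0).round(4))
E
```

```text
[0.0029, 0.0004, 0.0999, -0.0022, 0.0002, -0.0011] from [0.58   0.1668 0.1999]
side  brass 37 [0.5804 0.1006 0.1466] [0.5723 0.0951 0.1387] [0.5896 0.1102 0.152 ]
top  brass 35 [0.5793 0.1044 0.1512] [0.5728 0.0983 0.1448] [0.5867 0.1112 0.1551]
top  brass 18 [0.5738 0.2303 0.1521] [0.5694 0.2253 0.1487] [0.5792 0.2351 0.1568]
```

View pics/side4.png

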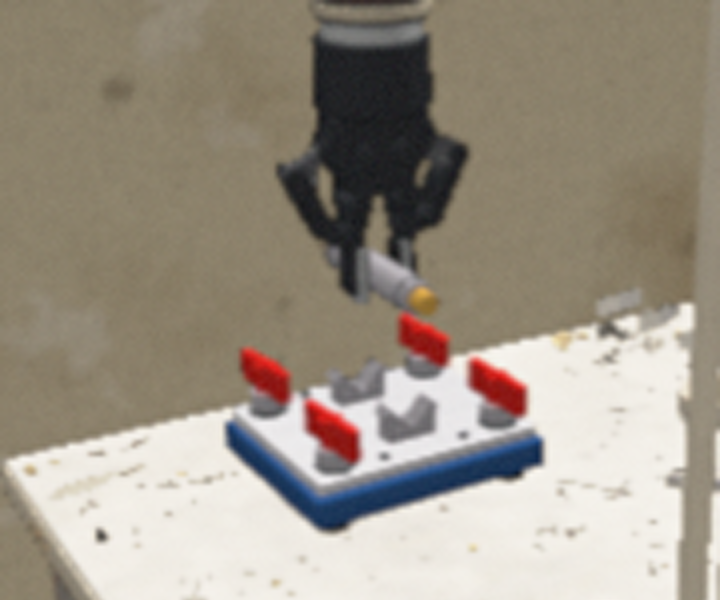

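The arbor is held level above the saddles, aligned with the groove (brass end ~425,300).

Request:
{"api": "apply_moves", "payload": {"rows": [0.001,0,0.03,-0.002,0,0,0.001,0,0.06,-0.002,0,0,0.001,0,0.09,-0.002,0,0,0.001,0,0.105,-0.002,0,0,0.001,0,0.113,-0.002,0,0,0.001,0,0.118,-0.002,0,0,0.001,0,0.118,-0.002,0,0,0.001,0,0.118,-0.002,0,0]}}

```text
t: 22.75
tool_pos: [0.5815, 0.1689, 0.1315]
tool_rot: [2.185, 2.254, 0.005]
contact_force: [0.4, 0.1, -2.4]
opening: 0.0226
grip_force: 40.3
```

Request:
{"api": "apply_moves", "payload": {"rows": [0,0,0.002,0,0,0,0,0,0.004,0,0,0,0,0,0.004,0,0,0,0,0,0.004,0,0,0]}}

```text
t: 23.15
tool_pos: [0.5809, 0.1689, 0.1282]
tool_rot: [2.186, 2.255, 0.003]
contact_force: [-0.1, 0.5, -2.3]
opening: 0.023
grip_force: 40.3
```

Request:
{"api": "apply_moves", "payload": {"rows": [0,0,0.002,0,0,0,0,0,0.004,0,0,0,0,0,0.004,0,0,0,0,0,0.004,0,0,0]}}

```text
t: 23.55
tool_pos: [0.5809, 0.1688, 0.1257]
tool_rot: [2.186, 2.255, 0.003]
contact_force: [-0.4, 0.9, -2.7]
opening: 0.0227
grip_force: 40.3
```

Request:
{"api": "apply_moves", "payload": {"rows": [0,0,0.001,0,0,0,0,0,0.002,0,0,0,0,0,0.002,0,0,0,0,0,0.002,0,0,0]}}

```text
t: 23.95
tool_pos: [0.5809, 0.1688, 0.1246]
tool_rot: [2.186, 2.255, 0.003]
contact_force: [0.2, -0.1, -3.5]
opening: 0.0227
grip_force: 40.3
```

Request:
{"api": "apply_moves", "payload": {"rows": [0,0,0.001,0,0,0,0,0,0.002,0,0,0,0,0,0.002,0,0,0,0,0,0.002,0,0,0]}}

```text
t: 24.35
tool_pos: [0.581, 0.1689, 0.1235]
tool_rot: [2.186, 2.255, 0.003]
contact_force: [0.0, -0.5, -2.6]
opening: 0.0226
grip_force: 40.3
```

Request:
{"api": "apply_moves", "payload": {"rows": [0,0,0.001,0,0,0,0,0,0.001,0,0,0,0,0,0.001,0,0,0,0,0,0.001,0,0,0]}}

```text
t: 24.75
tool_pos: [0.581, 0.1689, 0.1232]
tool_rot: [2.186, 2.255, 0.003]
contact_force: [-2.6, -0.7, 2.0]
opening: 0.0226
grip_force: 40.8
```

Request:
{"api": "apply_moves", "payload": {"rows": [0,-0.001,0.001,0,0,0,0,-0.001,0.001,0,0,0,0,-0.001,0.001,0,0,0,0,-0.001,0.001,0,0,0]}}

```text
t: 25.15
tool_pos: [0.5809, 0.1689, 0.123]
tool_rot: [2.185, 2.254, 0.005]
contact_force: [-2.5, -1.1, 5.3]
opening: 0.0228
grip_force: 41.1
```

```bash
python3 -c "
from h import *
o=ctrl.get_obs();print(o['wrist_torque'],o['contact_force'])"
```

```text
[-0.08882146  0.40156068 -0.00212405] [-2.48889388 -1.13321633  5.26464804]
```

Request:
{"api": "apply_moves", "payload": {"rows": [0,-0.001,0.001,0,0,0,0,-0.001,0.001,0,0,0,0,-0.001,0.001,0,0,0,0,-0.001,0.001,0,0,0], "grip_force": 20}}

```text
t: 25.55
tool_pos: [0.5805, 0.1689, 0.1227]
tool_rot: [2.185, 2.254, 0.006]
contact_force: [-2.7, -0.8, 5.9]
opening: 0.023
grip_force: 41.2
```

```bash
python3 - <<'E'
from h import *
o=ctrl.get_obs();print(o['wrist_torque'],o['contact_force'])
im,W=cloud("top")
hsv=cv2.cvtColor(im,cv2.COLOR_BGR2HSV)
br=(hsv[...,0]>12)&(hsv[...,0]<30)&(hsv[...,1]>110)&(abs(W[...,0]-.58)<.06)&(W[...,2]>.05)&(W[...,2]<.2)
for sg in(-1,1):
    t=br&((W[...,1]-.168)*sg>0)&(abs(W[...,1]-.168)<.1)
    if t.sum(): print(t.sum(),W[t].mean(0).round(4))
E
```

```text
[-0.1224696   0.3558878   0.07677486] [-2.72753008 -0.77070596  5.93426082]
25 [0.5794 0.1074 0.0736]
15 [0.5737 0.2324 0.0741]
```

Request:
{"api": "apply_moves", "payload": {"rows": [0,0,0,0,0,0,0,0,0,0,0,0,0,0,0,0,0,0,0,0,0,0,0,0,0,0,0,0,0,0], "grip": 0.5}}

```text
t: 26.1
tool_pos: [0.5797, 0.1688, 0.1213]
tool_rot: [2.186, 2.255, 0.003]
contact_force: [0.7, -0.2, -0.4]
opening: 0.0427
grip_force: 0.0
```

Request:
{"api": "apply_moves", "payload": {"rows": [0,0,-0.03,0,0,0,0,0,-0.08,0,0,0,0,0,-0.15,0,0,0,0,0,-0.23,0,0,0,0,0,-0.3,0,0,0,0,0,-0.3,0,0,0,0,0,-0.3,0,0,0,0,0,-0.3,0,0,0]}}

```text
t: 26.9
tool_pos: [0.5786, 0.1686, 0.2996]
tool_rot: [-2.186, -2.255, 0.0]
contact_force: [-0.1, 0.3, -0.4]
opening: 0.0428
grip_force: 0.0
```

```bash
python3 - <<'E'
from h import *
im,W=cloud("side");cv2.imwrite('pics/s5.png',cv2.resize(im[100:240,120:300],None,fx=4,fy=4,interpolation=2))
im,W=cloud("top")
hsv=cv2.cvtColor(im,cv2.COLOR_BGR2HSV)
br=(hsv[...,0]>12)&(hsv[...,0]<30)&(hsv[...,1]>110)&(abs(W[...,0]-.58)<.06)&(W[...,2]>.05)&(W[...,2]<.2)
for sg in(-1,1):
    t=br&((W[...,1]-.168)*sg>0)&(abs(W[...,1]-.168)<.1)
    if t.sum(): print(t.sum(),W[t].mean(0).round(4))
print(ctrl.get_obs()['tool_pos'],ctrl.get_obs()['contact_force'])
E
```

```text
25 [0.5794 0.1074 0.0736]
1 [0.5752 0.2373 0.075 ]
[0.57846182 0.16852971 0.29886896] [-0.71660839 -0.61806383 -0.19213448]
```

View pics/s5.png

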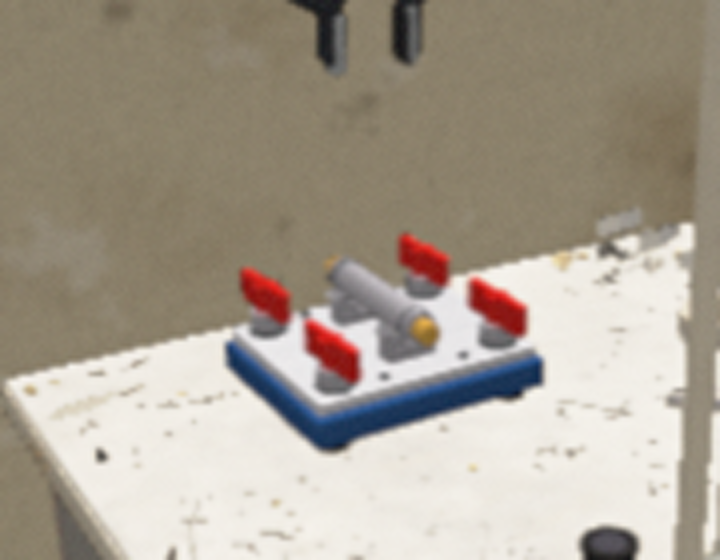

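The arbor lies in both saddles (brass end ~425,330), the four bars point along the groove, and the gripper is clear above it.

```bash
python3 -c "
from station import ctrl
print(ctrl.finish_job())"
```

```text
the job is handed in; nothing more can be done
None
```

I turned all four nuts to their stops in cross order (front left, back right, front right, back left), laid the arbor in both V saddles and let it settle while still held. I then released it and handed the job in at about 27 s; the hand-in returned no verdict.

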